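# Check the seal on a carton with the reading lens

## Task

Slide the pink carton along the roller track into the yellow inspection bay until it rests against the end stop, keeping it down on the rollers. Then pick up the reading lens and hold it level, centred over the gold seal on the carton, at the height of the red pointer on the post. Finish still holding the lens there, steady; leave the red pointer as it is set and do not disturb the other things on the counter.

Things in the scene. Friction and masses are not known exactly. Their poses are not given: they have to be found in the camera images.
- station: Fixed level roller track of aluminium, 330 mm long (its y), 104 mm wide (x); origin at the centre of its underside, on the counter. Twelve free-turning steel rollers (16 mm thick, axes along x, tops at z = 26 mm) lie between side rails 78 mm apart inside, tops at z = 36 mm. The -y end has the yellow-marked bay and a yellow end stop 48 mm high, its face at y = -151 mm; the +y end is open.
- bay (a point): Point in the bay at roller-top height (track frame x = 0, y = -101, z = 26 mm; axes as the track's): the carton's underside is centred here when its end touches the end stop.
- seal (a point): Centre of the round gold seal (28 mm) in the middle of the top of the carton, a pink flat box 70 x 100 x 22 mm (x, y, z), about 0.14 kg, lying on the rollers with its 100 mm length along the track, nearer the open end at the start; its underside is 22 mm below this point. It rolls easily (well under 1 N) and stays where it is left.
- lens_grip (a point): Centre of the black handle of the reading lens, half-way up: the handle is a bar 90 mm long along this frame's x, 18 mm wide (y) and 18 mm high (z). The lens starts lying flat on the counter, z up, and weighs about 0.09 kg; its balance point is about 8 mm from here towards the glass.
- lens_centre (a point): Centre of the round glass of the reading lens, in a brass rim of 64 mm diameter and 10 mm height; it is 80 mm from the handle's centre along the handle's +x and 1 mm lower. z is the lens's optical axis (upright when the lens is level).
- mark (a point): Tip of the red pointer: marks the focal height, at which the centre of the lens has to be held (120 to 180 mm above the counter). Its 28 mm wide collar is held by friction on an upright steel post, 10 mm thick and 220 mm high, that stands at x = +64, y = -147 mm in the track's frame; the tip is 28 mm from the post's axis, on the track's -x side.
- tape: Roll of brown tape lying flat, 94 mm across, 48 mm high; a bystander.
- red_block: Red toy block, 31 mm; a bystander.

How it is judged:
By the outcome, as a careful person would: the job done as asked, in the order asked, and still so for the second after the job is handed in, while the arm keeps its last pose, push and grip.
It also fails if it takes over 67 s, if anything falls off the work surface, if the arm or the gripper's body presses on something with over 40 N, if the wrist force passes 120 N, or if a joint passes its speed limit or range.

## Robot

A 6-joint arm with a two-finger parallel gripper is mounted at the origin on a cart in front of the work surface, level with it; the furniture and walls round the work are solid. World frame = base frame: x ahead of the robot, y to its left, z up, the work surface at z = 0. Lengths are in m, angles in rad, forces in N, time in s.
With the tool pointing down it reaches from about 0.225 to 0.725 m from the base axis. Payload 3.1 kg.
Tool frame: the origin (TCP) lies between the finger pads; the fingertips stand 11 mm ahead of it and the grasp point (between the pads) lies 8 mm behind it (manip.tip_reach is the distance from the TCP to the fingertips, in m); z points along the fingers, y is the line along which they close (so a half turn about z gives the same grasp; the last joint's range is limited). The gripper opens to 85 mm and grips with 20 to 120 N. Pads are 22 mm wide; open, the fingers measure 114 mm over their backs; the gripper's body (76 mm by 85 mm) begins 54 mm behind the grasp point. The pads swing forward as they close: fully open they stand 13 mm farther back than shut.
Start: joints at [-1.364, 0.048, 0.099, 1.622, 0, 1.443], TCP at [0.172, -0.496, 0.242] pointing down, gripper open.
Joint ranges: [-2.91, 2.91], [-0.99, 1.94], [-1.21, 1.42], [-2.12, 2.29], [-1.49, 1.47], [-3.14, 3.14]. Speed limits (rad/s): [2.79, 2.79, 3.14, 3.14, 3.14, 3.14].

## Interface

Orientations are given as a unit quaternion [w, x, y, z].
In Python, from bench import sensors, optics, ticket, manip gives the robot as it stands.
- The arm moves only by the tool jog_arm, never from a script. Its argument "rows" is a list of rows, each a list of 3 entries, a list of its own where there are three numbers: the gripper's target within -1 to 1 (fully open at 1, half-way at 0, shut at -1), then the shift along the world's x, y, z normalised to -1 to 1, where 1 is 0.5 m, then the turn about the world's z normalised to -1 to 1, where 1 is pi rad. In form: [[claw, [tx, ty, tz], twist], ...]. A call has 1 to 8 rows; each row shifts and turns the commanded pose from where the row before left it; what a row does not reach is not made up. A row lasts 1/10 s, in which the tool goes at most 50 mm and 8.59 degrees, less where a joint would pass 70% of its speed; a pose out of reach is approached as far as the arm can. A call with a number of a shift or a turn outside -1 to 1 is refused whole. A call with a gripper value outside its range is refused whole. The fingers move at their own pace and stop on an object; "squeeze" is the grip in N (left out, the last holds). Time passes only in rows, so rows that do not move let the fingers close. It gives the time, the measured TCP pose, the force, the opening and the grip force at its end, in the units of the state.
- sensors.observe(): the state, without advancing time (a new reading comes with each control period).
- optics.read_camera(name): name is "side" or "top" or "wrist"; returns the picture (480x640x3 uint8, red, green, blue); there is no depth.
- optics.camera_model(name): a dict with "fx", "fy", "cx", "cy" (pixels), "distortion" ([k1, k2, p1, p2, k3] as OpenCV has them; the pictures are not rectified), "cam_to_world" (4x4, takes a point from camera to world coordinates). Camera axes: x right, y up, looking along -z (the intrinsics and any distortion apply to the point x, -y, -z); pixel columns grow to the right and rows downward; lengths in m; the calibration is good to about 2 mm. A picture is of the moment at which its call begins: read the wrist's pose just before it. camera_model takes no time and is no camera call; for the wrist camera it gives the pose at the moment of the call.
- ticket.close_job(): hands the job in; it is judged then, once.
Trained networks look in the newest picture that a camera, given by its name, has taken for a name from the list of things; names that differ only in an ending like _2 or _b are one class to them, and where a whole thing is asked for, a point or a joint stands for the part that bears it (a point fixed in the world has none). Each returns a list of dicts, best first, with "p" (0 to 1); they miss things now and then, are a little off and sometimes report something else, mostly with a low value. They report only what shows in the picture. A call takes as long as a camera call.
- optics.find_in(label, camera): "pixel" ([row, column] in pixels, amid what is visible of it).
The state is a dict: "t": time; "joints": joint angles; "dq": joint speeds; "joint_torque": joint torques, N m; "tcp_pos": TCP position; "orientation": TCP orientation; "contact_force": force on the tool from outside, world axes, zero at the start; "moment": the same for the moment, N m; "gripper_width": opening from 0.0 (shut) to 1.0 (fully open); "finger_force": force on a finger pad.
Only numpy, scipy, OpenCV 4.12 (cv2) and the standard library are available. Lean on these libraries where they do the work, as an engineer would, in place of code of your own. Each camera call takes 0.05 s, during which the arm holds its last target. There are 200 camera calls.

## Working session

There is one attempt and no reset: what is moved stays moved. The work goes in short steps, Python scripts to look and compute and a tool call to move; the robot and the scene stay as the last step left them, time stands still between calls to the robot, and variables do not carry over. Pictures are saved under pics/ and viewed, at most 10 in all, crops included, and the job is handed in when it is done.

Besides the shell and the picture viewer there is one more tool, called after "Call:" by a JSON object that holds its "method" and its "body". jog_arm: Moves the arm, as the interface text tells. Its arguments: {"type":"object","properties":{"rows":{"type":"array","items":{"type":"array"}},"squeeze":{"type":"number"}},"required":["rows"]}

```bash
ls; mkdir -p pics; cat > h.py <<'E'
import numpy as np, cv2
from bench import sensors, optics, ticket, manip
def model(n):
    m=optics.camera_model(n); K=np.array([[m['fx'],0,m['cx']],[0,m['fy'],m['cy']],[0,0,1.]])
    return K,np.array(m['distortion'],float),np.array(m['cam_to_world'])
def ray(n,px,M=None):
    K,d,T=M or model(n)
    u=cv2.undistortPoints(np.array([[[px[1],px[0]]]],float),K,d)[0,0]
    return T[:3,3],T[:3,:3]@np.array([u[0],-u[1],-1.])
def at_z(n,px,z,M=None):
    o,v=ray(n,px,M); return o+v*(z-o[2])/v[2]
def proj(n,P,M=None):
    K,d,T=M or model(n)
    c=(np.atleast_2d(P)-T[:3,3])@T[:3,:3]*[1,-1,-1]
    p=cv2.projectPoints(c,np.zeros(3),np.zeros(3),K,d)[0][:,0]
    return p[:,::-1]
def tri(rs):
    A=np.zeros((3,3));b=np.zeros(3)
    for o,v in rs:
        v=v/np.linalg.norm(v);Q=np.eye(3)-np.outer(v,v);A+=Q;b+=Q@o
    return np.linalg.solve(A,b)
E
python3 - <<'E'
from h import *
np.set_printoptions(precision=4,suppress=True)
for c in ['top','side','wrist']:
    im=optics.read_camera(c); cv2.imwrite(f'pics/{c}0.png',im[:,:,::-1])
    print(c,model(c)[2][:3,3])
    for l,z in [('station',.02),('seal',.048),('lens_grip',.009),('lens_centre',.008),('mark',.15),('tape',.024),('red_block',.015)]:
        for r in optics.find_in(l,c)[:2]: print(l,np.round(r['pixel']),round(r['p'],2),at_z(c,r['pixel'],z))
print(sensors.observe())
E
```

```text
pics
top [ 0.429  -0.083   1.2735]
station [213. 257.] 0.64 [0.6204 0.0559 0.02  ]
seal [222. 211.] 0.77 [0.5944 0.1533 0.048 ]
seal [320. 370.] 0.62 [ 0.3887 -0.1967  0.048 ]
lens_grip [319. 370.] 0.97 [ 0.3892 -0.2007  0.009 ]
lens_centre [320. 367.] 0.73 [ 0.3872 -0.1946  0.008 ]
mark [156. 287.] 0.71 [ 0.7196 -0.0145  0.15  ]
tape [322. 173.] 0.57 [0.3749 0.233  0.024 ]
red_block [233. 419.] 0.66 [ 0.5839 -0.3086  0.015 ]
side [ 0.0782 -0.7499  0.39  ]
station [249. 351.] 0.63 [ 0.6855 -0.0013  0.02  ]
lens_grip [333. 314.] 0.68 [ 0.4249 -0.2379  0.009 ]
lens_centre [332. 316.] 0.87 [ 0.4296 -0.2358  0.008 ]
mark [186. 372.] 0.51 [0.7691 0.0329 0.15  ]
tape [247. 197.] 0.6 [0.3928 0.1917 0.024 ]
red_block [321. 422.] 0.63 [ 0.5871 -0.3122  0.015 ]
wrist [ 0.2431 -0.4709  0.3748]
{'t': 1.2, 'joints': array([-1.3638,  0.048 ,  0.0992,  1.622 ,  0.    ,  1.443 ]), 'dq': array([-0.0002,  0.    ,  0.0008,  0.0012, -0.0008, -0.0009]), 'joint_torque': array([ -0.0005, -33.8653,  32.0157,   0.0013,  -0.0002,  -0.    ]), 'tcp_pos': array([ 0.1725, -0.4959,  0.2423]), 'orientation': array([0.    , 0.986 , 0.1666, 0.    ]), 'contact_force': array([-0.2501,  0.1246,  0.6082]), 'moment': array([-0.0001, -0.017 , -0.0189]), 'finger_force': 0.0, 'gripper_width': 1.0028040505121532}
```

View pics/top0.png

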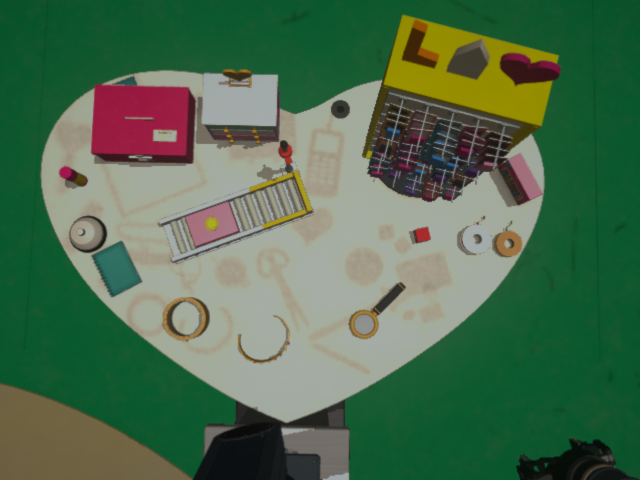

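View pics/side0.png

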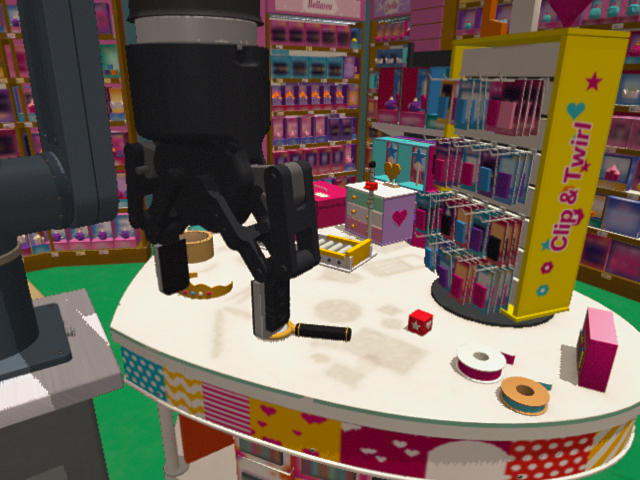

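Top view: the track runs from its open end (~165,242) to the yellow stop (~305,190). The carton seal is at (211,223), the lens glass at (364,323) with its handle at (391,297), and the post is near (286,160). I'll zoom in for the corners.

```bash
python3 - <<'E'
import cv2
im=cv2.imread('pics/top0.png')
a=cv2.resize(im[130:280,150:330],None,fx=4.4,fy=4,interpolation=cv2.INTER_CUBIC); a=cv2.resize(im[130:280,150:330],(720,600),interpolation=cv2.INTER_CUBIC)
cv2.imwrite('pics/z1.png',a)
E
```

```text
(no output)
```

View pics/z1.png

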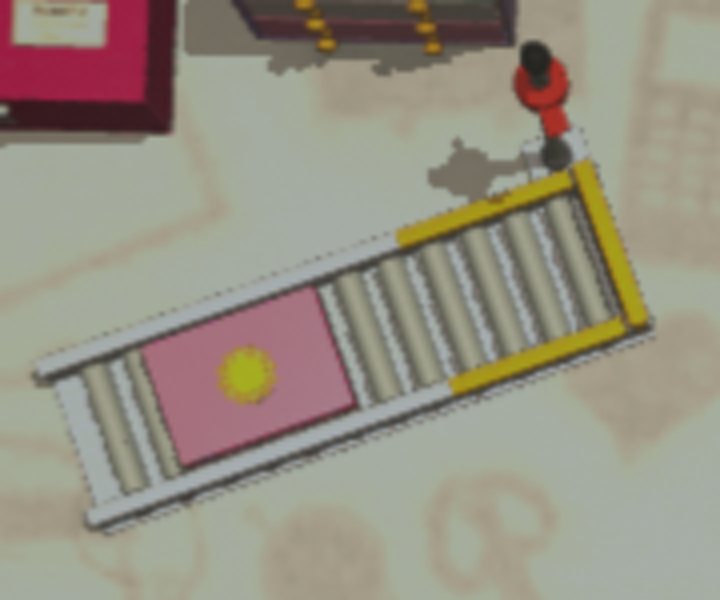

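```bash
cat > pose.py <<'E'
from h import *
from scipy.optimize import least_squares
np.set_printoptions(precision=4,suppress=True)
Mt=model('top')
L=np.array([[52,165,36],[-52,165,36],[52,-165,48],[-52,-165,48]])/1e3
Z=lambda a:np.array([[130+y/4,150+x/4] for x,y in a])
px=Z([(38,362),(90,516),(592,160),(650,320)])
def w(p,L):
    c,s=np.cos(p[2]),np.sin(p[2]); L=np.atleast_2d(L)
    return np.c_[p[0]+c*L[:,0]-s*L[:,1],p[1]+s*L[:,0]+c*L[:,1],L[:,2]]
E
python3 - <<'E'
from pose import *
r=least_squares(lambda p:(proj('top',w(p,L),Mt)-px).ravel(),[.62,.05,.3]);p=r.x
print('track',p,np.degrees(p[2]),'res',r.fun)
c=np.array([at_z('top',q,.048,Mt) for q in Z([(143,347),(315,287),(357,405),(183,465)])])
print('carton',c.mean(0),'seal',at_z('top',Z([(246,375)])[0],.048,Mt), np.degrees(np.arctan2(*(c[0]-c[1])[[1,0]]))-90)
print('bay',w(p,[0,-.101,.026]),'post',w(p,[.064,-.147,0]))
zp=lambda P:((proj('top',P,Mt)-[130,150])*4)[:,::-1]
print('post base/top zoom',zp(w(p,[[.064,-.147,0],[.064,-.147,.22]])))
for z in (.12,.14,.15,.16,.18):
  t=w(p,[[.036,-.147,z]]);print(z,zp(t),proj('side',t),'collar',proj('side',w(p,[[.064,-.147,z]])))
im=cv2.imread('pics/top0.png')
hs=cv2.cvtColor(im,cv2.COLOR_BGR2HSV)
roi=np.zeros(im.shape[:2],bool);roi[300:345,340:385]=1
m=(roi&(hs[...,1]>110)&(hs[...,0]<35)).astype('u1')
(x,y),rad=cv2.minEnclosingCircle(np.argwhere(m)[:,::-1].astype(np.float32));g=at_z('top',(y,x),.009,Mt)
roi[:]=0;roi[275:325,370:412]=1
d=(roi&(hs[...,2]<70)).astype(np.uint8);
rr=cv2.minAreaRect(np.argwhere(d)[:,::-1].astype(np.float32));h=at_z('top',rr[0][::-1],.018,Mt)
print('glass',(x,y),rad,g,'handle',rr,h,np.degrees(np.arctan2(*(g-h)[[1,0]])),np.linalg.norm(g-h))
s=cv2.imread('pics/side0.png')[140:230,330:420]
cv2.imwrite('pics/z2.png',cv2.resize(s,(540,540),interpolation=cv2.INTER_CUBIC))
E
```

```text
track [0.6125 0.101  0.3634] 20.82190357648854 res [-2.5473 -1.8256  3.1733 -0.0228 -2.2902  0.3101  1.5478  1.5434]
carton [0.5902 0.1503 0.048 ] seal [0.5906 0.1523 0.048 ] 20.851695149703573
bay [[0.6484 0.0066 0.026 ]] post [[ 0.7246 -0.0136  0.    ]]
post base/top zoom [[559.5588 161.3406]
 [537.1776  55.5359]]
0.12 [[566.1967 158.308 ]] [[208.2762 363.7991]] collar [[205.518  369.9819]]
0.14 [[564.4142 149.2854]] [[199.3974 364.2158]] collar [[196.8122 370.4316]]
0.15 [[563.4996 144.656 ]] [[194.9115 364.426 ]] collar [[192.4148 370.6585]]
0.16 [[562.5688 139.945 ]] [[190.3942 364.6376]] collar [[187.9873 370.8868]]
0.18 [[560.6573 130.2697]] [[181.2645 365.0648]] collar [[179.0411 371.3476]]
glass (365.32977294921875, 321.67022705078125) 16.744861602783203 [ 0.3833 -0.1911  0.009 ] handle ((388.50006103515625, 298.0000305175781), (7.778173446655273, 38.890869140625), 45.0) [ 0.4369 -0.2411  0.018 ] 136.9774240968208 0.07384676256216895
```

View pics/z2.png

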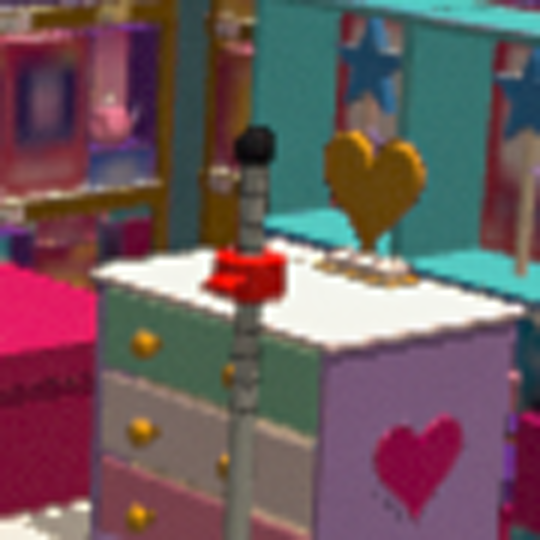

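The enlarged side view shows the pointer tip at about (186,366) full-frame. With the top view that puts it at z ≈ 0.166 m, and I'll refine that later. Now moving to behind the carton with the fingers shut.

Call:
{"method": "jog_arm", "body": {"rows": [[-1,[0.038,0.0736,0],0.009],[-1,[0.038,0.0736,0],0],[-1,[0.038,0.0736,0],0],[-1,[0.038,0.0736,0],0],[-1,[0.038,0.0736,0],0],[-1,[0.038,0.0736,0],0],[-1,[0.038,0.0736,0],0],[-1,[0.038,0.0736,0],0]]}}

```text
t: 2.0
tcp_pos: [0.3249, -0.2, 0.2425]
orientation: [0.0, 0.984, 0.18, 0.0]
contact_force: [0.6, -0.5, -1.0]
gripper_width: -0.003
finger_force: 0.0
```

Call:
{"method": "jog_arm", "body": {"rows": [[-1,[0.038,0.0736,0],0],[-1,[0.038,0.0736,0],0],[-1,[0.038,0.0736,0],0],[-1,[0.038,0.0736,0],0],[-1,[0.038,0.0736,0],0],[-1,[0.038,0.0736,0],0],[-1,[0.038,0.0736,0],0],[-1,[0.038,0.0736,0],0]]}}

```text
t: 2.8
tcp_pos: [0.4771, 0.0947, 0.2425]
orientation: [0.0, 0.984, 0.181, 0.0]
contact_force: [0.8, -0.3, 0.5]
gripper_width: -0.004
finger_force: 0.0
```

Call:
{"method": "jog_arm", "body": {"rows": [[-1,[0.038,0.0736,0],0],[-1,[0.038,0.0736,0],0],[-1,[0.038,0.0736,0],0],[-1,[0.038,0.0736,0],0],[-1,[0,0,0],0],[-1,[0,0,0],0]]}}

```text
t: 3.4
tcp_pos: [0.5523, 0.2408, 0.2412]
orientation: [0.0, 0.983, 0.181, -0.001]
contact_force: [-0.4, -0.7, 1.2]
gripper_width: 0.001
finger_force: 0.0
```

```bash
python3 - <<'E'
from pose import *
print(manip.tip_reach)
M=model('wrist');im=optics.read_camera('wrist');cv2.imwrite('pics/w1.png',im[:,:,::-1])
np.save('w1.npy',M[2]);print(M[0],M[2])
s=sensors.observe();print(s['tcp_pos'],proj('wrist',[s['tcp_pos']+[0,0,-.011]],M))
for r in optics.find_in('seal','wrist')[:2]:print(r,at_z('wrist',r['pixel'],.048,M))
E
```

```text
0.011
[[343.2673   0.     321.611 ]
 [  0.     343.2673 239.2392]
 [  0.       0.       1.    ]] [[ 0.3577  0.8927  0.2741  0.6224]
 [-0.9338  0.342   0.1048  0.2679]
 [-0.0002 -0.2934  0.956   0.3735]
 [ 0.      0.      0.      1.    ]]
[0.5522 0.24   0.242 ] [[305.0677 323.7923]]
{'pixel': [205.9, 417.7], 'p': 0.7} [0.5938 0.1576 0.048 ]
```

View pics/w1.png

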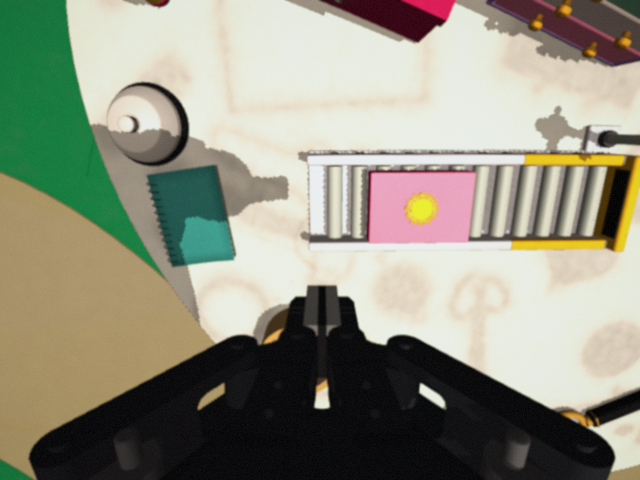

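Wrist view: carton corners (369,171) to (475,241), seal (421,208), rails level in the picture, stop at col ~632.

```bash
python3 - <<'E'
from pose import *
K,d,_=model('wrist');M=(K,d,np.load('w1.npy'))
f=lambda c,r,z:at_z('wrist',(r,c),z,M)[:2]
C=np.array([f(*a,.048) for a in [(369,171),(475,171),(475,242),(369,242)]]);print(C,C.mean(0),f(421,208,.048))
e=C[1]-C[0];print('dir',np.degrees(np.arctan2(e[1],e[0])),np.linalg.norm(e),np.linalg.norm(C[2]-C[1]))
A=np.array([f(308,156,.036),f(524,156,.036),f(310,249,.036),f(512,249,.036)]);print('rails',A,np.degrees(np.arctan2(*(A[1]-A[0])[::-1])),np.degrees(np.arctan2(*(A[3]-A[2])[::-1])))
S=np.array([f(635,156,.048),f(615,249,.048)]);print('stop',S)
E
```

```text
[[0.6075 0.2147]
 [0.6438 0.1211]
 [0.5814 0.0876]
 [0.5433 0.1872]] [0.594  0.1526] [0.5931 0.1537]
dir -68.75796397660726 0.10036234713025939 0.07084118502578128
rails [[0.599  0.273 ]
 [0.6752 0.0773]
 [0.5115 0.2384]
 [0.5873 0.0402]] -68.71516704395484 -69.07339107207045
stop [[ 0.7146 -0.0185]
 [ 0.6278 -0.0549]]
```

Call:
{"method": "jog_arm", "body": {"rows": [[-1,[0.01,0.004,-0.08],0],[-1,[0,0,-0.08],0],[-1,[0,0,-0.08],0],[-1,[0,0,-0.08],0],[-1,[0,0,-0.05],0],[-1,[0,0,-0.026],0],[-1,[0,0,0],0]]}}

```text
t: 4.2
tcp_pos: [0.5558, 0.2407, 0.0428]
orientation: [0.0, 0.984, 0.18, -0.002]
contact_force: [-0.8, 0.0, 0.1]
gripper_width: 0.003
finger_force: 0.0
```

Call:
{"method": "jog_arm", "body": {"rows": [[-1,[0.008,-0.0187,0],0],[-1,[0.008,-0.0187,0],0],[-1,[0.0075,-0.0187,0],0],[-1,[0.0072,-0.0187,0],0],[-1,[0.0072,-0.0187,0],0],[-1,[0.0072,-0.0187,0],0],[-1,[0.0072,-0.0187,0],0],[-1,[0.0072,-0.0187,0],0]]}}

```text
t: 5.0
tcp_pos: [0.5875, 0.1665, 0.0442]
orientation: [-0.0, 0.984, 0.181, -0.0]
contact_force: [0.1, 0.8, 0.4]
gripper_width: 0.002
finger_force: 0.2
```

Call:
{"method": "jog_arm", "body": {"rows": [[-1,[0.0072,-0.0187,0],0],[-1,[0.0072,-0.0187,0],0],[-1,[0.0072,-0.0187,0],0],[-1,[0.0072,-0.0187,0],0],[-1,[0.0072,-0.0187,0],0],[-1,[0.0072,-0.0187,0],0],[-1,[0.0036,-0.0094,0],0],[-1,[0.0,0,0],0]]}}

```text
t: 5.8
tcp_pos: [0.6109, 0.1056, 0.0443]
orientation: [0.0, 0.984, 0.18, -0.0]
contact_force: [0.4, 0.9, 0.1]
gripper_width: 0.002
finger_force: 0.0
```

```bash
python3 - <<'E'
from pose import *
M=model('wrist');im=optics.read_camera('wrist');cv2.imwrite('pics/w2.png',im[:,:,::-1]);np.save('w2.npy',M[2])
s=sensors.observe();print(s['tcp_pos'],s['contact_force'])
for r in optics.find_in('seal','wrist')[:2]:print(r,at_z('wrist',r['pixel'],.048,M))
E
```

```text
[0.6107 0.1061 0.0443] [ 0.1898  0.3589 -0.2475]
```

View pics/w2.png

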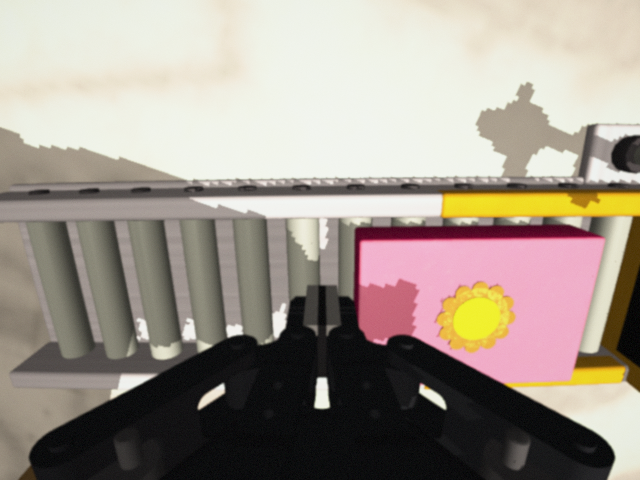

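The carton is against the fingers with its seal at (477,318). One roller gap (cols 603–630) is still left to the stop, so I'll keep pushing slowly.

Call:
{"method": "jog_arm", "body": {"rows": [[-1,[0.0036,-0.0094,0],0],[-1,[0.0036,-0.0094,0],0],[-1,[0.0036,-0.0094,0],0],[-1,[0.0018,-0.0047,0],0],[-1,[0.0018,-0.0047,0],0]]}}

```text
t: 6.4
tcp_pos: [0.618, 0.0875, 0.0443]
orientation: [-0.0, 0.984, 0.18, 0.0]
contact_force: [-0.2, 0.2, -0.5]
gripper_width: -0.002
finger_force: 0.1
```

Call:
{"method": "jog_arm", "body": {"rows": [[-1,[0.0018,-0.0047,0],0],[-1,[0.0018,-0.0047,0],0]]}}

```text
t: 6.6
tcp_pos: [0.6197, 0.0829, 0.0443]
orientation: [-0.0, 0.984, 0.181, 0.0]
contact_force: [-0.1, -0.2, -0.4]
gripper_width: -0.0
finger_force: 0.1
```

Call:
{"method": "jog_arm", "body": {"rows": [[-1,[0.0015,-0.0038,0],0],[-1,[0.0015,-0.0038,0],0]]}}

```text
t: 6.8
tcp_pos: [0.6212, 0.0792, 0.0443]
orientation: [-0.0, 0.984, 0.181, 0.0]
contact_force: [-0.4, -0.1, 0.5]
gripper_width: -0.004
finger_force: 0.2
```

Call:
{"method": "jog_arm", "body": {"rows": [[-1,[0.0018,-0.0047,0],0],[-1,[0.0018,-0.0047,0],0],[-1,[0.0018,-0.0047,0],0]]}}

```text
t: 7.1
tcp_pos: [0.6239, 0.0721, 0.0443]
orientation: [0.0, 0.984, 0.181, 0.0]
contact_force: [0.2, 0.2, 0.2]
gripper_width: 0.006
finger_force: 0.2
```

Call:
{"method": "jog_arm", "body": {"rows": [[-1,[0.0015,-0.0038,0],0],[-1,[0.0007,-0.0019,0],0]]}}

```text
t: 7.3
tcp_pos: [0.6251, 0.0691, 0.0444]
orientation: [0.0, 0.984, 0.18, 0.0]
contact_force: [-0.1, 0.7, -0.7]
gripper_width: -0.005
finger_force: 0.2
```

Call:
{"method": "jog_arm", "body": {"rows": [[-1,[0.0007,-0.0019,0],0],[-1,[0.0007,-0.0019,0],0]]}}

```text
t: 7.5
tcp_pos: [0.6257, 0.0674, 0.0444]
orientation: [-0.0, 0.984, 0.181, 0.0]
contact_force: [-0.3, 0.8, -0.3]
gripper_width: -0.002
finger_force: 0.1
```

Call:
{"method": "jog_arm", "body": {"rows": [[-1,[0.0007,-0.0019,0],0],[-1,[0.0007,-0.0019,0],0]]}}

```text
t: 7.7
tcp_pos: [0.6259, 0.0672, 0.0443]
orientation: [-0.002, 0.983, 0.181, -0.0]
contact_force: [-2.3, 6.6, 1.8]
gripper_width: 0.002
finger_force: 3.1
```

The force jumped to 7 N, so the carton is against the stop. Backing off and rising to look.

Call:
{"method": "jog_arm", "body": {"rows": [[-1,[-0.0036,0.0094,0],0],[-1,[-0.0108,0.028,0],0],[-1,[-0.0108,0.028,0],0],[-1,[0,0,0.08],0],[-1,[0,0,0.08],0],[-1,[0,0,0.08],0],[-1,[0,0,0.08],0],[-1,[0,0,0.0],0]]}}

```text
t: 8.5
tcp_pos: [0.6168, 0.0996, 0.2128]
orientation: [0.001, 0.983, 0.181, 0.007]
contact_force: [0.5, 0.7, -0.2]
gripper_width: -0.003
finger_force: 0.0
```

```bash
python3 - <<'E'
from pose import *
import time
sensors.observe()
M=model('wrist');im=optics.read_camera('wrist');cv2.imwrite('pics/w3.png',im[:,:,::-1]);np.save('w3.npy',M[2])
s=sensors.observe();print(s['tcp_pos'],s['contact_force'])
for l,z in [('seal',.048),('mark',.166)]:
  for r in optics.find_in(l,'wrist')[:2]:print(l,r,at_z('wrist',r['pixel'],z,M))
im=optics.read_camera('top');cv2.imwrite('pics/top1.png',im[:,:,::-1])
for r in optics.find_in('seal','top')[:2]:print('top',r,at_z('top',r['pixel'],.048))
E
```

```text
[0.6157 0.0994 0.2093] [-0.0353 -0.0108 -0.1388]
seal {'pixel': [223.6, 425.8], 'p': 0.65} [0.6514 0.0122 0.048 ]
mark {'pixel': [161.7, 587.3], 'p': 0.96} [ 0.7262 -0.009   0.166 ]
top {'pixel': [199.4, 276.5], 'p': 0.94} [0.6477 0.0116 0.048 ]
```

View pics/w3.png

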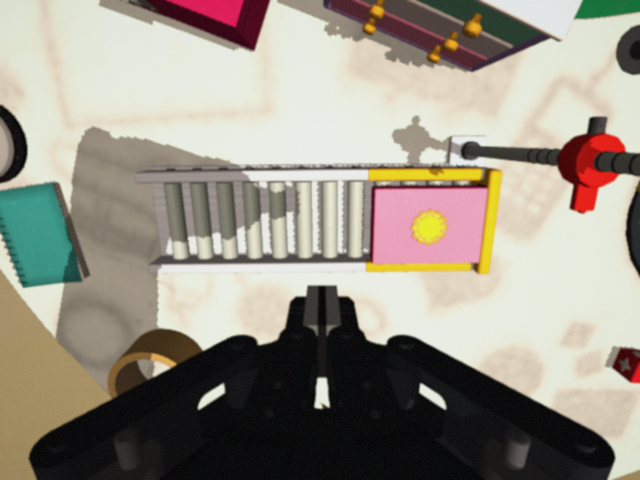

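The carton sits flush against the yellow stop, seal at (429,227). The pointer tip is at (582,212) in the wrist view. Next I'll get the exact seal and tip from this still pose.

```bash
python3 - <<'E'
from pose import *
def gold(im,r):
    hs=cv2.cvtColor(im,cv2.COLOR_RGB2HSV);m=np.zeros(im.shape[:2],bool);m[r]=1
    m&=(hs[...,0]>18)&(hs[...,0]<34)&(hs[...,1]>150)
    n,lab,st,ce=cv2.connectedComponentsWithStats(m.astype('u1'));i=1+np.argmax(st[1:,4]);return ce[i][::-1],st[i]
def red(im,r,o):
    hs=cv2.cvtColor(im,cv2.COLOR_RGB2HSV);m=np.zeros(im.shape[:2],bool);m[r]=1
    m&=((hs[...,0]>174)|(hs[...,0]<6))&(hs[...,1]>180)&(hs[...,2]>90)
    return np.argwhere(m)
M=model('wrist');im=optics.read_camera('wrist');cv2.imwrite('pics/w4.png',im[:,:,::-1])
g=gold(im,np.s_[195:258,380:470]);print('seal w',g,at_z('wrist',g[0],.048,M))
t=cv2.imread('pics/top1.png')[:,:,::-1]; g2=gold(t,np.s_[188:212,262:292]);print('seal t',g2,at_z('top',g2[0],.048,Mt))
print('tri',tri([ray('wrist',g[0],M),ray('top',g2[0],Mt)]))
rw=red(im,np.s_[110:230,540:639],0);b=rw[rw[:,0]>=rw[:,0].max()-3].mean(0);print('tip w',rw.max(0),b)
s=optics.read_camera('side');cv2.imwrite('pics/s2.png',s[:,:,::-1])
rs=red(s,np.s_[150:215,350:385],0);c=rs[rs[:,1]<=rs[:,1].min()+1].mean(0);print('tip s',rs.min(0),rs.max(0),c)
rt=red(t,np.s_[140:175,270:300],0);a=rt[rt[:,0]>=rt[:,0].max()-1].mean(0);print('tip t',rt.max(0),a)
R=[ray('wrist',b,M),ray('side',c),ray('top',a,Mt)]
print('tip tri all',tri(R),'ws',tri(R[:2]),'wt',tri([R[0],R[2]]),'st',tri(R[1:]))
print(sensors.observe()['tcp_pos'])
E
```

```text
seal w (array([222.1427, 435.3405]), array([417, 205,  37,  36, 925], dtype=int32)) [0.6497 0.0084 0.048 ]
seal t (array([199.093 , 278.1783]), array([272, 193,  13,  13, 129], dtype=int32)) [0.6485 0.0079 0.048 ]
tri [0.6492 0.0078 0.0461]
tip w [207 638] [204.8864 603.1818]
tip s [181 365] [189 376] [185.5  365.75]
tip t [163 290] [162.4 287.8]
tip tri all [ 0.7027 -0.0189  0.1688] ws [ 0.7035 -0.0192  0.1688] wt [ 0.7021 -0.0183  0.1686] st [ 0.7026 -0.0192  0.1692]
[0.6125 0.0984 0.2019]
```

```bash
python3 -c "
from h import *
print(sensors.observe()['joints'])"
```

```text
[ 5.13187580e-02  2.99966428e-01  3.04368544e-01  1.57943539e+00
 -7.11320568e-05  2.82959224e+00]
```

Call:
{"method": "jog_arm", "body": {"rows": [[-1,[-0.0246,-0.0487,0],0.046],[-1,[-0.0246,-0.0487,0],0.046],[1,[-0.0246,-0.0487,0],0.046],[1,[-0.0246,-0.0487,0],0.046],[1,[-0.0246,-0.0487,0],0.046],[1,[-0.0246,-0.0487,0],0.046],[1,[-0.0246,-0.0487,0],0.046],[1,[-0.0246,-0.0487,0],0.046]]}}

```text
t: 9.65
tcp_pos: [0.514, -0.0973, 0.2028]
orientation: [-0.001, 0.723, 0.691, -0.001]
contact_force: [0.1, -1.1, 0.4]
gripper_width: 0.99
finger_force: 0.0
```

Call:
{"method": "jog_arm", "body": {"rows": [[1,[-0.0246,-0.0487,0],0.046],[1,[-0.0246,-0.0487,0],0.046],[1,[-0.0246,-0.0487,0],0.046],[1,[-0.0246,-0.0487,0],0.046],[1,[-0.0246,-0.0487,0],0.046],[1,[-0.0246,-0.0487,0],0.046],[1,[0,0,0],0],[1,[0,0,0],0]]}}

```text
t: 10.45
tcp_pos: [0.4408, -0.2425, 0.2032]
orientation: [-0.001, 0.37, 0.929, 0.001]
contact_force: [-0.0, -0.1, -0.2]
gripper_width: 0.999
finger_force: 0.0
```

```bash
python3 - <<'E'
from pose import *
for i in range(3): im=optics.read_camera('wrist')
M=model('wrist');im=optics.read_camera('wrist');cv2.imwrite('pics/w5.png',im[:,:,::-1]);np.save('w5.npy',M[2])
s=sensors.observe();print(s['tcp_pos'],s['orientation'],s['joints'])
for l,z in [('lens_grip',.009),('lens_centre',.008)]:
  for r in optics.find_in(l,'wrist')[:2]:print(l,r,at_z('wrist',r['pixel'],z,M))
E
```

```text
[ 0.4418 -0.2417  0.2039] [-0.0003  0.3684  0.9297  0.0002] [-0.634  -0.0126 -0.0384  1.5457  0.0002  0.1206]
lens_grip {'pixel': [136.7, 316.4], 'p': 0.87} [ 0.3856 -0.1945  0.009 ]
lens_centre {'pixel': [138.2, 316.7], 'p': 0.68} [ 0.3868 -0.1952  0.008 ]
lens_centre {'pixel': [204.3, 611.0], 'p': 0.39} [ 0.6323 -0.0223  0.008 ]
```

View pics/w5.png

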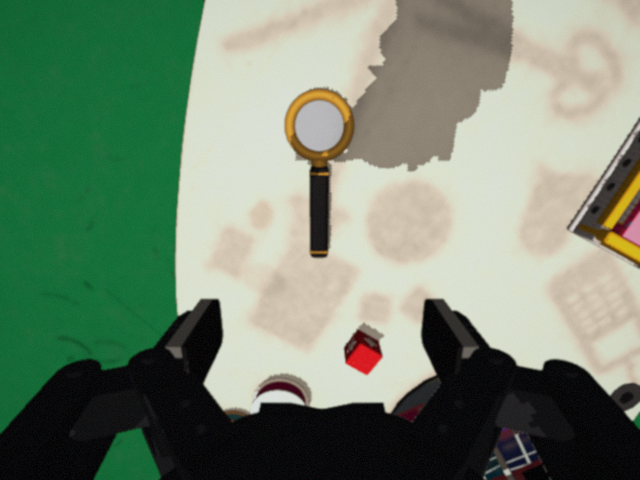

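The wrist view shows the glass centred at (319,127), with the handle running from (319,167) to (319,257), well aligned with the fingers.

```bash
python3 - <<'E'
from pose import *
K,d,_=model('wrist');M=(K,d,np.load('w5.npy'))
f=lambda c,r,z:at_z('wrist',(r,c),z,M)
g=f(319.5,127,.010);a=f(319,167,.018);b=f(319,256,.012)
print(g,a,b,np.linalg.norm(a-b),np.degrees(np.arctan2(*(g-b)[[1,0]])))
u=(g-b)[:2];u/=np.linalg.norm(u);print('handle from glass',g[:2]-.08*u,'mid',(a+b)[:2]/2)
q=sensors.observe()['orientation'];print(np.degrees(2*np.arctan2(q[2],q[1])))
E
```

```text
[ 0.3814 -0.1865  0.01  ] [ 0.4067 -0.2109  0.018 ] [ 0.4708 -0.2715  0.012 ] 0.08843431002174454 136.4730956859375
handle from glass [ 0.4394 -0.2416] mid [ 0.4388 -0.2412]
136.7826050613249
```

Call:
{"method": "jog_arm", "body": {"rows": [[1,[-0.0176,0.0114,-0.08],0],[1,[0,0,-0.08],0],[1,[0,0,-0.08],0],[1,[0,0,-0.08],0],[1,[0,0,-0.04],0],[1,[0,0,-0.022],0],[1,[0,0,0],0],[1,[0,0,0],0]]}}

```text
t: 11.55
tcp_pos: [0.4337, -0.2374, 0.0145]
orientation: [0.001, 0.369, 0.93, -0.0]
contact_force: [0.9, -0.9, 0.4]
gripper_width: 1.0
finger_force: 0.0
```

Call:
{"method": "jog_arm", "body": {"rows": [[-1,[0,0,0],0],[-1,[0,0,0],0],[-1,[0,0,0],0],[-1,[0,0,0],0],[-1,[0,0,0],0],[-1,[0,0,0],0],[-1,[0,0,0],0]], "squeeze": 45}}

```text
t: 12.25
tcp_pos: [0.4332, -0.2373, 0.0139]
orientation: [0.001, 0.369, 0.93, -0.0]
contact_force: [-0.3, -0.5, 3.1]
gripper_width: 0.198
finger_force: 45.7
```

Gripped. Lift, then carry with a −92° turn.

Call:
{"method": "jog_arm", "body": {"rows": [[-1,[0,0,0.02],0],[-1,[0,0,0.06],0],[-1,[0,0,0.08],0],[-1,[0,0,0.08],0],[-1,[0,0,0.06],0],[-1,[0,0,0.018],0],[-1,[0,0,0],0]]}}

```text
t: 12.95
tcp_pos: [0.4335, -0.2375, 0.1737]
orientation: [0.001, 0.369, 0.93, -0.0]
contact_force: [0.4, -0.0, -1.9]
gripper_width: 0.196
finger_force: 45.2
```

Call:
{"method": "jog_arm", "body": {"rows": [[-1,[0.0233,0.0279,0],-0.0365],[-1,[0.0233,0.0279,0],-0.0365],[-1,[0.0233,0.0279,0],-0.0365],[-1,[0.0233,0.0279,0],-0.0365],[-1,[0.0233,0.0279,0],-0.0365],[-1,[0.0233,0.0279,0],-0.0365],[-1,[0.0233,0.0279,0],-0.0365]]}}

```text
t: 13.65
tcp_pos: [0.513, -0.138, 0.1687]
orientation: [-0.003, 0.704, 0.71, -0.001]
contact_force: [0.5, -0.6, -0.8]
gripper_width: 0.198
finger_force: 45.1
```

Call:
{"method": "jog_arm", "body": {"rows": [[-1,[0.0233,0.0279,0],-0.0365],[-1,[0.0233,0.0279,0],-0.0365],[-1,[0.0233,0.0279,0],-0.0365],[-1,[0.0233,0.0279,0],-0.0365],[-1,[0.0233,0.0279,0],-0.0365],[-1,[0.0233,0.0279,0],-0.0365],[-1,[0.0233,0.0279,0],-0.0365],[-1,[0,0,0],0]]}}

```text
t: 14.45
tcp_pos: [0.5951, -0.0397, 0.1684]
orientation: [-0.002, 0.924, 0.381, -0.002]
contact_force: [-0.8, -0.2, -0.9]
gripper_width: 0.196
finger_force: 45.2
```

```bash
python3 - <<'E'
from pose import *
for i in range(4): optics.read_camera('wrist')
s=sensors.observe();print(s['tcp_pos'],s['orientation'],s['contact_force'],s['gripper_width'],s['joints'])
for c in ['wrist','side','top']:
  M=model(c);im=optics.read_camera(c);cv2.imwrite(f'pics/{c}9.png',im[:,:,::-1]);
  if c=='wrist': np.save('w9.npy',M[2])
  for l in ['lens_centre','seal','mark']:
    for r in optics.find_in(l,c)[:1]:print(c,l,r)
a=cv2.imread('pics/side9.png')[130:290,250:450];b=cv2.imread('pics/wrist9.png');t=cv2.imread('pics/top9.png')[120:240,230:350]
v=np.zeros((600,800,3),'u1');v[:320,:400]=cv2.resize(a,(400,320),interpolation=2);v[:320,400:]=cv2.resize(t,(400,320),interpolation=2)[:, :400];v[320:,:373]=cv2.resize(b,(373,280));cv2.imwrite('pics/m9.png',v)
E
```

```text
[ 0.5946 -0.0421  0.1707] [-0.0006  0.9246  0.3809 -0.0014] [-0.2908  0.2868 -1.18  ] 0.19506089509553468 [-0.1829  0.2324  0.1613  1.5028 -0.0005  2.1771]
wrist lens_centre {'pixel': [155.2, 320.1], 'p': 0.81}
wrist seal {'pixel': [118.2, 405.9], 'p': 0.59}
wrist mark {'pixel': [37.9, 504.9], 'p': 0.79}
side lens_centre {'pixel': [194.9, 331.2], 'p': 0.82}
side seal {'pixel': [242.6, 330.7], 'p': 0.83}
side mark {'pixel': [184.2, 369.3], 'p': 0.64}
```

View pics/m9.png

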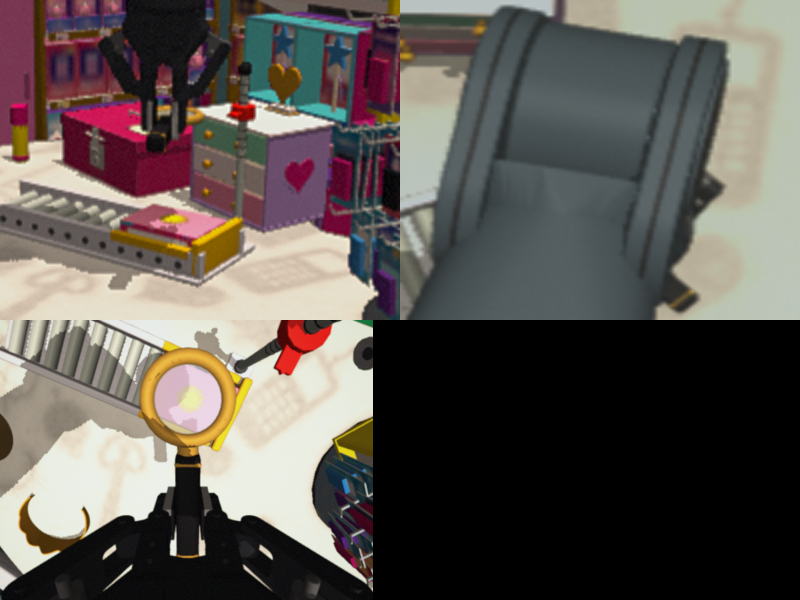

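The side view shows the lens held over the carton beside the pointer. In the wrist view the rim surrounds the seal. I'll fit the rim as a 3D circle to measure position and tilt.

```bash
cat > fit.py <<'E'
from pose import *
def rim(path,M,tcp,show=True):
    im=cv2.imread(path);hs=cv2.cvtColor(im,cv2.COLOR_BGR2HSV)
    m=((hs[...,0]>10)&(hs[...,0]<28)&(hs[...,1]>110)&(hs[...,2]>80)).astype('u1')
    m[:, :200]=0;m[:,420:]=0;m[225:]=0
    n,lab,st,ce=cv2.connectedComponentsWithStats(m);i=1+np.argmax(st[1:,4])
    c,_=cv2.findContours((lab==i).astype('u1'),cv2.RETR_EXTERNAL,cv2.CHAIN_APPROX_NONE)
    P=max(c,key=len)[:,0].astype(float);P=P[P[:,1]<200]
    e=cv2.fitEllipse(P.astype(np.float32)); 
    th=np.linspace(0,2*np.pi,120)
    def circ(p):
        nrm=np.array([p[3],p[4],1.]);nrm/=np.linalg.norm(nrm);a=np.cross([0,1,0],nrm);a/=np.linalg.norm(a);b=np.cross(nrm,a)
        C=p[:3]+.032*(np.outer(np.cos(th),a)+np.outer(np.sin(th),b));return proj('wrist',C,M)[:,::-1]
    def res(p):
        q=circ(p).astype(np.float32);return np.array([cv2.pointPolygonTest(q.reshape(-1,1,2),(float(x),float(y)),True) for x,y in P])
    out={}
    for name,free in (('level',3),('tilt',5)):
        r=least_squares(lambda v:res(np.r_[v,np.zeros(5-free)]),np.r_[tcp+[.052,.05,-.003],0,0][:free],loss='soft_l1',diff_step=1e-3,x_scale=np.r_[.01,.01,.01,.1,.1][:free])
        print(name,r.x,'rms',np.sqrt((res(np.r_[r.x,np.zeros(5-free)])**2).mean()))
    print('ellipse',e,len(P),st[i])
E
python3 - <<'E'
from fit import *
K,d,_=model('wrist');M=(K,d,np.load('w9.npy'))
rim('pics/wrist9.png',M,np.array([.5946,-.0421,.1707]))
t=cv2.imread('pics/side9.png')[150:220,300:400];cv2.imwrite('pics/z9.png',cv2.resize(t,(800,560),interpolation=cv2.INTER_CUBIC))
for z in (.155,.16,.165,.17): print(z,proj('side',[[.649,.008,z]]),proj('side',[[.7027,-.019,z]]))
E
```

```text
level [0.6475 0.0089 0.1693] rms 5.160159986293184
tilt [0.6496 0.0101 0.1701 0.2496 0.1334] rms 5.172060701862816
ellipse ((324.7265930175781, 130.6469268798828), (172.64739990234375, 176.9749755859375), 138.31170654296875) 571 [  237    36   183   189 12803]
0.155 [[192.5915 337.4384]] [[191.9694 364.7081]]
0.16 [[190.3252 337.4969]] [[189.7191 364.8137]]
0.165 [[188.0509 337.5556]] [[187.461  364.9197]]
0.17 [[185.7686 337.6145]] [[185.1951 365.026 ]]
```

View pics/z9.png

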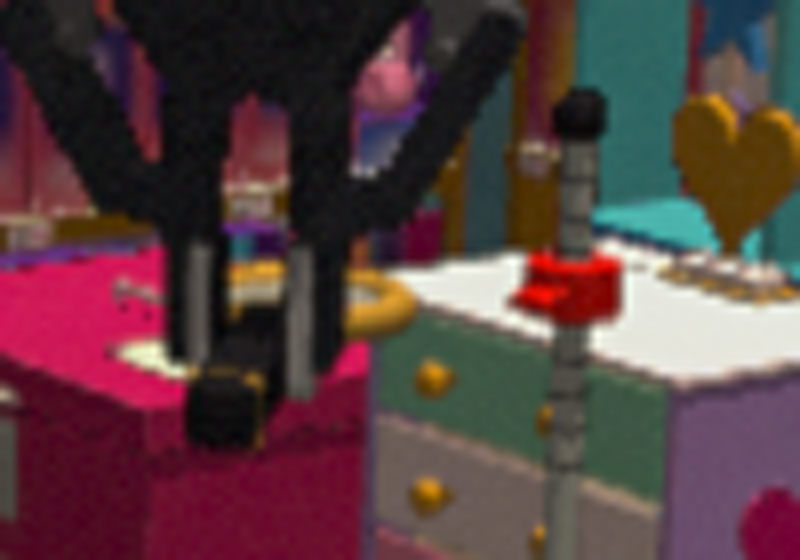

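```bash
sed -i 's/P=P\[P\[:,1\]<200\]/P=cv2.convexHull(np.argwhere(lab==i)[:,::-1].astype(np.int32))[:,0].astype(float);P=P[P[:,1]<190]/' fit.py
python3 - <<'E'
from fit import *
K,d,_=model('wrist');M=(K,d,np.load('w9.npy'))
rim('pics/wrist9.png',M,np.array([.5946,-.0421,.1707]))
S=model('side');R=S[2][:3,0]*[1,1,0];R/=np.linalg.norm(R)
for z in (.16,.165,.17): print(z,proj('side',[np.array([.6475,.009,z])+.032*R],S))
im=cv2.imread('pics/side9.png')
o,v=ray('side',(187.1,364));b=ray('top',(162.4,287.8));print('tip',tri([(o,v),b]))
# carry-over prediction of the lens centre
K,d,_=model('wrist');g=np.array([.3814,-.1865]);t=np.array([.4332,-.2373]);q0=2*np.arctan2(.93,.369);q1=2*np.arctan2(.3809,.9246);a=q1-q0
print('pred',np.array([.5946,-.0421])+np.array([[np.cos(a),-np.sin(a)],[np.sin(a),np.cos(a)]])@(g-t))
E
```

```text
level [0.6458 0.0064 0.1788] rms 7.451211695007277
tilt [ 0.646  -0.0097  0.2551  1.8494 -0.602 ] rms 4.8355782509562415
ellipse ((333.3774719238281, 166.34976196289062), (184.9617156982422, 262.7962646484375), 163.55288696289062) 18 [  237    36   183   189 12803]
0.16 [[190.4364 351.5185]]
0.165 [[188.1626 351.6019]]
0.17 [[185.8809 351.6855]]
tip [ 0.7017 -0.0178  0.1657]
pred [0.6471 0.008 ]
```

```bash
cat > fit2.py <<'E'
from pose import *
def rim(path,M,guess,c0=(322,132)):
    im=cv2.GaussianBlur(cv2.imread(path),(3,3),0);hs=cv2.cvtColor(im,cv2.COLOR_BGR2HSV)
    m=((hs[...,0]>10)&(hs[...,0]<23)&(hs[...,1]>110)&(hs[...,2]>60))
    P=[];rad=[]
    for a in np.radians(np.arange(0,360,5)):
        r=np.arange(60,110,.5);x=c0[0]+r*np.cos(a);y=c0[1]+r*np.sin(a)
        k=m[np.clip(y,0,479).round().astype(int),np.clip(x,0,639).round().astype(int)]
        # first run of gold: outer end
        idx=np.where(k)[0]
        if 60<np.degrees(a)<125 or len(idx)==0: continue
        gap=np.where(np.diff(idx)>4)[0];e=idx[gap[0]] if len(gap) else idx[-1]
        P.append((x[e],y[e]));rad.append((int(round(np.degrees(a))),float(r[e])))
    print(rad);P=np.array(P);th=np.linspace(0,2*np.pi,180)
    def circ(p):
        n=np.array([p[3],p[4],1.]);n/=np.linalg.norm(n);a=np.cross([0,1,0],n);a/=np.linalg.norm(a);b=np.cross(n,a)
        return proj('wrist',p[:3]+.032*(np.outer(np.cos(th),a)+np.outer(np.sin(th),b)),M)[:,::-1]
    def res(v):
        q=circ(np.r_[v,np.zeros(5-len(v))]).astype(np.float32).reshape(-1,1,2)
        return np.array([cv2.pointPolygonTest(q,(float(x),float(y)),True) for x,y in P])
    for n in (3,5):
        r=least_squares(res,np.r_[guess,0,0][:n],loss='soft_l1',diff_step=1e-3,x_scale=np.r_[.01,.01,.01,.1,.1][:n]) if n==3 else least_squares(res,np.r_[r.x,.01,.01],loss='soft_l1',diff_step=1e-3,x_scale=[.01,.01,.01,.1,.1])
        print(r.x,'med abs',np.median(abs(res(r.x))))
E
python3 - <<'E'
from fit2 import *
K,d,_=model('wrist');M=(K,d,np.load('w9.npy'))
rim('pics/wrist9.png',M,np.array([.647,.008,.17]))
v=cv2.imread('pics/wrist9.png')[20:280,200:470];cv2.imwrite('pics/z10.png',cv2.resize(v,(620,597),interpolation=cv2.INTER_CUBIC))
E
```

```text
[(0, 84.5), (5, 82.5), (10, 82.5), (15, 82.0), (20, 82.0), (25, 83.0), (30, 82.5), (35, 83.5), (40, 84.0), (45, 84.0), (50, 84.0), (55, 86.0), (60, 91.5), (125, 84.5), (130, 84.5), (135, 84.0), (140, 84.0), (145, 83.5), (150, 82.5), (155, 86.0), (160, 90.5), (165, 85.0), (170, 83.5), (175, 82.5), (180, 82.5), (185, 82.5), (190, 82.5), (195, 83.0), (200, 83.5), (205, 83.0), (210, 83.5), (215, 83.5), (220, 83.0), (225, 84.0), (230, 84.0), (235, 84.5), (240, 84.5), (245, 91.0), (250, 84.5), (255, 84.0), (260, 87.5), (265, 84.5), (270, 84.5), (275, 84.5), (280, 84.5), (285, 85.0), (290, 85.5), (295, 85.5), (300, 84.5), (305, 83.5), (310, 83.0), (315, 82.5), (320, 84.0), (325, 82.5), (330, 83.5), (335, 82.0), (340, 83.0), (345, 89.5), (350, 82.5), (355, 82.5)]
[0.6471 0.0101 0.1649] med abs 0.5353779146585955
[ 0.6468  0.0097  0.165  -0.0566 -0.0507] med abs 0.43892748886143707
```

View pics/z10.png

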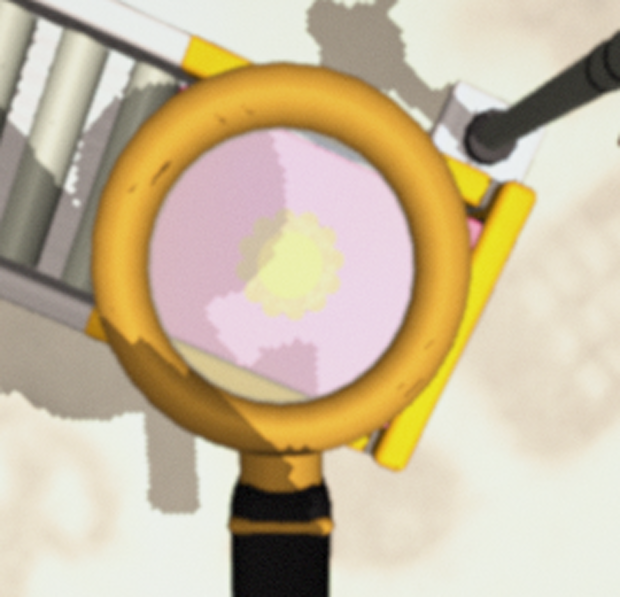

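```bash
python3 - <<'E'
import re
s=open('fit2.py').read()
s=s.replace("return proj('wrist',p[:3]+.032*(np.outer(np.cos(th),a)+np.outer(np.sin(th),b)),M)[:,::-1]",
"""Q=np.vstack([p[:3]+(.027+.005*np.cos(f))*(np.outer(np.cos(th),a)+np.outer(np.sin(th),b))+.005*np.sin(f)*n for f in np.radians(np.arange(-90,91,10))])
        return cv2.convexHull(proj('wrist',Q,M)[:,::-1].astype(np.float32))[:,0]""")
open('fit3.py','w').write(s)
from fit3 import *
K,d,_=model('wrist');M=(K,d,np.load('w9.npy'))
rim('pics/wrist9.png',M,np.array([.647,.008,.167]))
print(at_z('wrist',(135.4,326.7),.048,M))
M5=(K,d,np.load('w5.npy'))
E
```

```text
[(0, 84.5), (5, 82.5), (10, 82.5), (15, 82.0), (20, 82.0), (25, 83.0), (30, 82.5), (35, 83.5), (40, 84.0), (45, 84.0), (50, 84.0), (55, 86.0), (60, 91.5), (125, 84.5), (130, 84.5), (135, 84.0), (140, 84.0), (145, 83.5), (150, 82.5), (155, 86.0), (160, 90.5), (165, 85.0), (170, 83.5), (175, 82.5), (180, 82.5), (185, 82.5), (190, 82.5), (195, 83.0), (200, 83.5), (205, 83.0), (210, 83.5), (215, 83.5), (220, 83.0), (225, 84.0), (230, 84.0), (235, 84.5), (240, 84.5), (245, 91.0), (250, 84.5), (255, 84.0), (260, 87.5), (265, 84.5), (270, 84.5), (275, 84.5), (280, 84.5), (285, 85.0), (290, 85.5), (295, 85.5), (300, 84.5), (305, 83.5), (310, 83.0), (315, 82.5), (320, 84.0), (325, 82.5), (330, 83.5), (335, 82.0), (340, 83.0), (345, 89.5), (350, 82.5), (355, 82.5)]
[0.6471 0.0101 0.1643] med abs 0.5353320641568369
[0.6476 0.0105 0.1645 0.0732 0.0635] med abs 0.4597191520053383
[0.6498 0.0082 0.048 ]
```

Call:
{"method": "jog_arm", "body": {"rows": [[-1,[0.0044,-0.0028,0.003],0],[-1,[0,0,0],0],[-1,[0,0,0],0],[-1,[0,0,0],0],[-1,[0,0,0],0],[-1,[0,0,0],0],[-1,[0,0,0],0],[-1,[0,0,0],0]]}}

```text
t: 16.05
tcp_pos: [0.598, -0.043, 0.1738]
orientation: [-0.0, 0.925, 0.381, -0.0]
contact_force: [-0.5, 0.5, -0.7]
gripper_width: 0.196
finger_force: 45.2
```

```bash
python3 - <<'E'
from fit3 import *
M=model('wrist');im=optics.read_camera('wrist');cv2.imwrite('pics/w11.png',im[:,:,::-1])
s=sensors.observe();print(s['tcp_pos'],s['orientation'],abs(s['dq']).max())
rim('pics/w11.png',M,np.array([.649,.008,.167]))
r=optics.find_in('seal','wrist');print(r[:1],optics.find_in('lens_centre','wrist')[:1])
E
```

```text
[ 0.598  -0.043   0.1738] [-0.      0.9247  0.3806  0.    ] 0.002186015791379758
[(0, 82.5), (5, 82.5), (10, 82.5), (15, 83.0), (20, 85.5), (25, 84.0), (30, 84.5), (35, 86.0), (40, 84.0), (45, 84.0), (50, 84.0), (55, 84.5), (60, 86.5), (125, 84.5), (130, 84.5), (135, 84.0), (140, 84.0), (145, 83.5), (150, 84.5), (155, 91.0), (160, 94.0), (165, 84.0), (170, 83.5), (175, 82.5), (180, 82.5), (185, 82.5), (190, 82.5), (195, 83.0), (200, 83.5), (205, 83.0), (210, 83.5), (215, 83.5), (220, 84.0), (225, 84.0), (230, 84.0), (235, 84.5), (240, 94.5), (245, 84.0), (250, 84.5), (255, 86.0), (260, 84.5), (265, 84.5), (270, 84.5), (275, 84.5), (280, 85.5), (285, 85.0), (290, 84.5), (295, 85.5), (300, 84.5), (305, 84.5), (310, 84.0), (315, 84.0), (320, 82.5), (325, 82.5), (330, 82.5), (335, 85.5), (340, 82.0), (345, 85.0), (350, 87.5), (355, 82.5)]
[0.6506 0.009  0.168 ] med abs 0.539334872781523
[0.6514 0.0096 0.1684 0.1176 0.0967] med abs 0.5098963219719312
[] [{'pixel': [155.8, 319.8], 'p': 0.88}]
```

Call:
{"method": "jog_arm", "body": {"rows": [[-1,[-0.0026,-0.001,-0.002],0],[-1,[0,0,0],0],[-1,[0,0,0],0],[-1,[0,0,0],0],[-1,[0,0,0],0],[-1,[0,0,0],0],[-1,[0,0,0],0],[-1,[0,0,0],0]]}}

```text
t: 17.0
tcp_pos: [0.5968, -0.0436, 0.1728]
orientation: [0.0, 0.925, 0.381, 0.0]
contact_force: [0.4, 0.8, -0.7]
gripper_width: 0.201
finger_force: 45.2
```

```bash
python3 - <<'E'
from pose import *
im=optics.read_camera('side');hs=cv2.cvtColor(im,cv2.COLOR_RGB2HSV).astype(int);S=model('side')
s=sensors.observe();print(s['tcp_pos'],s['orientation'],s['gripper_width'],abs(s['dq']).max())
h,sa,v=hs[...,0],hs[...,1],hs[...,2]
g=(h>8)&(h<28)&(sa>110)&(v>80);g[:170]=0;g[205:]=0;g[:,:325]=0;g[:,356:]=0
P=np.argwhere(g);print('gold',P.min(0),P.max(0))
for c in range(P[:,1].max()-4,P[:,1].max()+1):q=P[P[:,1]==c,0];print(c,q.min(),q.max())
r=((h>170)|(h<8))&(sa>150)&(v>60);r[:175]=0;r[198:]=0;r[:,:358]=0;r[:,382:]=0
P=np.argwhere(r)
for c in range(P[:,1].min(),P[:,1].min()+8):q=P[P[:,1]==c,0];print('red',c,q.min(),q.max())
R=S[2][:3,0]*[1,1,0];R/=np.linalg.norm(R)
for z in (.163,.166,.169): print(z,'rim',proj('side',[np.array([.649,.008,z])+.032*R],S),'tip',proj('side',[[.7015,-.0185,z]],S))
E
```

```text
[ 0.5968 -0.0435  0.1728] [-0.      0.9247  0.3806  0.    ] 0.19418401821075945 0.0012051625782188715
gold [173 325] [199 355]
351 185 189
352 187 198
353 195 199
354 195 199
355 196 198
red 364 187 187
red 365 186 187
red 366 182 188
red 367 181 188
red 368 181 188
red 369 181 189
red 370 182 190
red 371 183 190
0.163 rim [[189.0791 352.4061]] tip [[188.3879 364.3015]]
0.166 rim [[187.713 352.457]] tip [[187.0308 364.3646]]
0.169 rim [[186.344  352.5081]] tip [[185.6709 364.4277]]
```

```bash
python3 -c "
from h import *
print(ticket.close_job())"
```

```text
the job is handed in; nothing more can be done
None
```

I handed the job in at about 17 s: the carton is against the end stop, and by my measurements the lens is level, about 1 mm from centred over the seal, and within about 1 mm of the pointer height (lens tilt is inferred from the upright tool and firm grip, not measured directly). I viewed 11 pictures, one over the limit of 10.

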